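# Shut and lock the dust-filter box with its quarter-turn stud

### The arm

A 6-joint arm with a two-finger parallel gripper is mounted at the origin on the work surface; the furniture and walls round the work are solid. World frame = base frame: x ahead of the robot, y to its left, z up, the work surface at z = 0. Lengths are in m, angles in degrees, forces in N, time in s.
With the tool pointing down it reaches from about 0.35 to 0.875 m from the base axis. Payload 4.2 kg.
Tool frame: the origin (TCP) lies on the centre line of the jaws, within the pads' length; the fingertips stand 19 mm ahead of it and the grasp point (between the pads) is the TCP; z points along the fingers, y is the line along which they close (so a half turn about z gives the same grasp; the last joint's range is limited). The gripper opens to 87 mm and grips with 3 to 60 N. Pads are 19 mm wide; open, the fingers measure 117 mm over their backs; the gripper's body (75 mm by 190 mm) begins 51 mm behind the grasp point.
Start: joints at [-48.782, 22.042, 0.453, 0, -68.411, -14.817], TCP at [0.278, -0.56, 0.242] pointing down, gripper open.
Joint ranges: [-179.83, 179.83], [-69.29, 118.12], [-61.27, 80.66], [-181.25, 117.63], [-171.15, -9.14], [-177.46, 177.46]. Speed limits (degrees/s): [159.86, 159.86, 180, 180, 180, 180].

### API

Orientations are given as a 3x3 rotation matrix whose columns are the frame's x, y, z axes.
In Python, from station import sense, capture, finish_job, search_frame, masks_of gives the robot as it stands.
- The arm moves only by the tool drive_tool, never from a script. Its argument "rows" is a list of rows, each a list of 7 numbers: the opening in per cent of the stroke, from 0 (shut) to 100 (fully open), then the shift along the world's x, y, z in mm, then the turn, a rotation vector about the world's x, y, z in rad. In form: [[fingers, dx, dy, dz, wx, wy, wz], ...]. A call has 1 to 5 rows; each row shifts and turns the commanded pose from where the row before left it; what a row does not reach is not made up. A row lasts 1/12 s, in which the tool goes at most 41.7 mm and 7.16 degrees, less where a joint would pass 70% of its speed; a pose out of reach is approached as far as the arm can. A call is refused whole if a number of a shift passes 41.7 or a number of a turn 0.125, either way. A call with a gripper value outside its range is refused whole. The fingers move at their own pace and stop on an object; the grip force is fixed at half the most. Time passes only in rows, so rows that do not move let the fingers close. It gives the time, the measured TCP pose, the force, the opening and the grip force at its end, in the units of the state.
- sense(): the state, without advancing time (a new reading comes with each control period).
- capture(name): name is "scene" or "side" or "wrist"; returns a dict with "frame" (400x640x3 uint8, red, green, blue), "z_map" (400x640 float32, m along the optical axis (not along the pixel's ray), 0 where there is no reading), "fx", "fy", "cx", "cy" (pixels), "R" (3x3) and "t" (3): a world point X has camera coordinates R X + t; the wrist camera has in their place "T_tool_cam" (4x4, takes a point from camera to tool coordinates, whose origin is the TCP and whose axes are the flange's). Camera axes: x right, y down, z forward; pixel columns grow to the right and rows downward; lengths in m; the calibration is good to about 2 mm. The wrist camera is an equidistant fisheye: a pixel r from the principal point sees the ray r / f radians off the axis. A picture is of the moment at which its call begins: read the wrist's pose just before it.
- finish_job(): hands the job in; it is judged then, once.
Trained networks look in a picture, given as the dict that the camera call returned (one of the last four; its "shot" number tells which), for a name from the list of things; names that differ only in an ending like _2 or _b are one class to them, and where a whole thing is asked for, a point or a joint stands for the part that bears it (a point fixed in the world has none). Each returns a list of dicts, best first, with "p" (0 to 1); they miss things now and then, are a little off and sometimes report something else, mostly with a low value. They report only what shows in the picture. A call takes as long as a camera call.
- search_frame(label, picture): "xy" ([column, row] in pixels, amid what is visible of it).
- masks_of(label, picture): "region" (400x640 bool, what is visible of it) and "xy" ([column, row] in pixels, amid what is visible of it).
The state is a dict: "time_s": time; "joints": joint angles; "joint_velocities": joint speeds; "effort": joint torques, N m; "tcp_pos": TCP position; "ee_rot": TCP orientation; "wrist_force": force on the tool from outside, world axes, zero at the start; "moment": the same for the moment, N m; "gripper_width": opening from 0.0 (shut) to 1.0 (fully open); "gripper_force": force on a finger pad.
Only numpy, scipy, OpenCV 4.12 (cv2) and the standard library are available. Lean on these libraries where they do the work, as an engineer would, in place of code of your own. Each camera call takes 0.05 s, during which the arm holds its last target. There are 200 camera calls.

### The job

The cover of the blue dust-filter box has been left up: swing it down shut, then press the red-winged sprung stud in until its cross-pin has gone right through the slot of the socket, turn it clockwise about a quarter turn to its stop, and let it spring back so that it is locked and holds the cover. The socket floats, so its slot may lie well to either side of the white marks: find it by feel with a light hand, and never press or turn the stud hard against its socket (25 N there damages it). Leave the two bottles and the wax block beside the box alone.

Things in the scene. Friction and masses are not known exactly. Their poses are not given: they have to be found in the camera images.
- filter_box: blue steel dust-filter box, fixed to the bench, open at the top, 130 mm (x, front to back) x 140 mm (y) x 75 mm high; origin at the centre of its underside on the bench; its front faces -x, the hinge of its cover runs along y at x = +62 mm, z = 75 mm. On its back (+x) is a black spigot.
- cover_hinge (a joint): angle (rad) of the light grey cover plate (130 x 142 x 4 mm) above shut: 0 = lying shut on the rim (end stop), positive = front edge raised. The hinge is stiff (0.2 N m), so the cover stays where it is left; a push of 1 to 3 N at its front edge, square to the plate, moves it. Press on the plate beside the stud, near a front corner.
- cover_axle (a point): point on the hinge axis, in the middle of the cover's width, at the level of the cover's underside
- cover_edge (a point): middle of the front edge of the cover, on its upper face; 129 mm from the hinge axis and 4 mm above the underside; x points from here to the hinge along the plate, z out of the upper face
- stud: sprung quarter-turn stud in the cover, its axis 97 mm from the hinge axis, midway across. Origin on that axis, level with the cover's upper face when fully out; z along the axis out of the cover, x along the wing. A steel flange (radius 20 mm, upper face 24.5 mm above the origin) bears an upright red wing 36 mm long (x), 10 mm thick (y), its top 45 mm above the origin
- stud_wing (a point): centre of the red wing, 34.5 mm above the stud's origin, same axes: grip the wing here across its 10 mm thickness, the fingers opened to under 35 mm so that their tips land on the flange, and push on the flange. A square cross-pin (4 mm thick, 25 mm long, parallel to the wing) sits 12 mm below the stud's origin, under the cover
- stud_push (a joint): how far (m) the stud is pushed in: 0 = fully out. Spring 3 N at 0, rising 0.6 N per mm. Cover shut, the pin meets the socket at 2 mm. Off the slot the sprung socket gives way under the pin at 2 N per mm for 4 mm, then is solid; on the slot the pin goes in freely. At 12 mm it is through and can turn; at 15.5 mm it strikes a solid stop. Locked, it springs back to about 9 mm
- stud_turn (a joint): angle (rad) of the stud, growing clockwise from above. 0 = wing along the hinge axis, on the white marks. The slot's middle lies anywhere from -0.5 to 0.5 and takes the pin within 0.06. Pin through, it turns clockwise only, to a stop 1.38 past the slot's middle; the locking notch is at 1.3 past it (within 0.08), where it springs back out 3 mm when the push is eased. Red dots: roughly the notch
- red_bottle: bystander: red bottle with a black cap, 34 mm wide, 72 mm high, loose on the bench to the right of the box; origin at the centre of its underside
- black_bottle: bystander: black bottle with a white cap, 34 mm wide, 72 mm high, loose on the bench to the left of the box; origin at the centre of its underside
- wax_block: bystander: yellow beeswax block, 38 x 55 x 22 mm, loose on the bench to the left of the box; origin at the centre of its underside

How it is judged (in metres and radians):
On the way, in this order (a step that is already met when the one before it is completed fails the run):
1. the cover is swung shut (value of joint cover_hinge below 0.04 rad), for 0.1 s.
2. the stud's pin is pushed right through the slot of the socket, cover shut (value of joint stud_push above 0.0112 m and value of joint cover_hinge below 0.04 rad), for 0.05 s.
3. the stud is turned into its notch and has sprung back into it (value of joint stud_turn above 0.7 rad and value of joint stud_push between 0.007 and 0.0105 m), for 0.2 s.
At the end, for the whole second after the job is handed in: The cover lies shut (within 0.04 rad), the stud is turned clockwise past 0.7 rad and has sprung back into its notch (7 to 10.5 mm in), and the two bottles and the wax block are within 20 mm of where they stood (all of step 3 and value of joint cover_hinge below 0.04 rad and distance of each of red_bottle, black_bottle, wax_block from where it was at the start of the episode below 0.02 m); the robot touches nothing.
It fails at once if the stud is pressed or turned against its socket or stop with more than 25 N (contact force between stud and filter_box above 25 N).
It fails at once if a bystander bottle or the wax block is pushed more than 20 mm (distance of any of red_bottle, black_bottle, wax_block from where it was at the start of the episode above 0.02 m).
It also fails if it takes over 72 s, if anything falls off the work surface, if the arm or the gripper's body presses on something with over 40 N, if the wrist force passes 120 N, or if a joint passes its speed limit or range.

## Working session

There is one attempt and no reset: what is moved stays moved. The work goes in short steps, Python scripts to look and compute and a tool call to move; the robot and the scene stay as the last step left them, time stands still between calls to the robot, and variables do not carry over. Pictures are saved under pics/ and viewed, at most 10 in all, crops included, and the job is handed in when it is done.

Besides the shell and the picture viewer there is one more tool, called after "Emit:" by a JSON object that holds its "method" and its "body". drive_tool: Moves the arm, as the interface text tells. Its arguments: {"type":"object","properties":{"rows":{"type":"array"}},"required":["rows"]}

```bash
mkdir -p pics; cat > h.py <<'E'
import numpy as np, cv2
from station import sense, capture, finish_job, search_frame, masks_of
def world(c,mask):
    v,u=np.nonzero(mask&(c["z_map"]>0)); z=c["z_map"][v,u]
    P=np.c_[(u-c["cx"])/c["fx"]*z,(v-c["cy"])/c["fy"]*z,z]
    return (P-np.array(c["t"]))@np.array(c["R"])
def save(c,n): cv2.imwrite("pics/"+n+".png",c["frame"][:,:,::-1])
E
python3 - <<'E'
from h import *
s=sense();print(s)
a=[]
for n in("scene","side"):
    c=capture(n);save(c,n+"0");a.append(c["frame"])
    for l in("filter_box","cover_edge","stud","stud_wing","red_bottle","black_bottle","wax_block"):
        m=masks_of(l,c)
        if not m: print(n,l,None);continue
        P=world(c,m[0]["region"])
        print(n,l,round(m[0]["p"],2),np.round(m[0]["xy"]),len(P),np.round(np.percentile(P,[2,50,98],axis=0),3).tolist() if len(P) else "")
cv2.imwrite("pics/both.png",cv2.resize(np.vstack(a),(480,600))[:,:,::-1])
E
```

```text
{'time_s': 0.0, 'joints': array([-4.87816653e+01,  2.20885610e+01,  3.81113503e-01, -2.70864139e-02,
       -6.84098919e+01, -1.48171416e+01]), 'joint_velocities': array([-0.00542176, -0.03346714, -0.00819835,  0.09500132,  0.07702307,
       -0.06563875]), 'effort': array([ 1.39777534e-03, -3.90661705e+01,  1.87410986e+01,  4.21990603e+00,
        1.10411999e-02, -1.94872960e-04]), 'tcp_pos': array([ 0.27768624, -0.55931621,  0.24049676]), 'ee_rot': array([[-8.95779987e-01, -4.44496544e-01, -1.01878322e-03],
       [-4.44497701e-01,  8.95778123e-01,  1.83010594e-03],
       [ 9.91279571e-05,  2.09221907e-03, -9.99997806e-01]]), 'wrist_force': array([ 0.22551301, -0.591043  ,  0.02315948]), 'moment': array([0.02048644, 0.04349543, 0.0059916 ]), 'gripper_force': 0.0, 'gripper_width': 0.9990475501834443}
scene filter_box 0.71 [358. 238.] 5076 [[0.614, -0.014, 0.009], [0.673, 0.052, 0.051], [0.755, 0.133, 0.167]]
scene cover_edge 0.67 [363. 213.] 1358 [[0.636, -0.008, 0.012], [0.68, 0.057, 0.148], [0.784, 0.179, 0.173]]
scene stud 0.6 [361. 206.] 359 [[0.669, 0.045, 0.053], [0.686, 0.06
[... 421 characters left out ...]
702, 0.186, 0.021], [0.722, 0.21, 0.024]]
side filter_box 0.67 [341. 194.] 390 [[0.669, 0.044, 0.112], [0.686, 0.056, 0.163], [0.706, 0.099, 0.176]]
side cover_edge 0.61 [341. 210.] 1822 [[0.637, -0.011, 0.08], [0.686, 0.051, 0.139], [0.751, 0.126, 0.172]]
side stud 0.92 [339. 194.] 372 [[0.669, 0.044, 0.143], [0.686, 0.055, 0.163], [0.703, 0.075, 0.176]]
side stud_wing 0.91 [338. 195.] 380 [[0.669, 0.044, 0.001], [0.686, 0.055, 0.163], [0.749, 0.263, 0.176]]
side red_bottle 0.93 [344. 296.] 575 [[0.646, -0.078, 0.002], [0.659, -0.07, 0.04], [0.678, -0.037, 0.072]]
side black_bottle 0.67 [309. 212.] 118 [[0.635, 0.164, 0.042], [0.647, 0.169, 0.054], [0.659, 0.179, 0.072]]
side wax_block None
```

View pics/scene0.png

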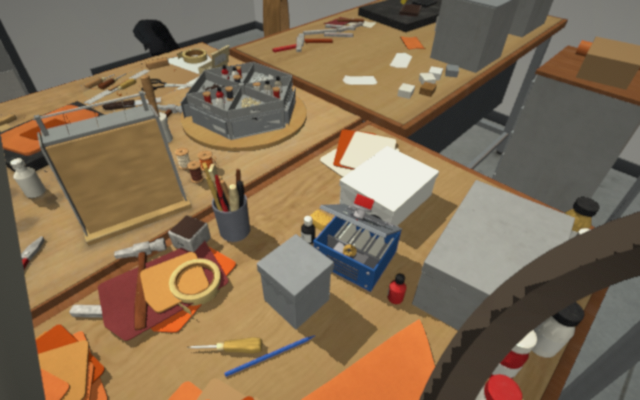

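```bash
python3 - <<'E'
from h import *
c=capture("side"); save(c,"s1")
P=world(c,masks_of("cover_edge",c)[0]["region"]|masks_of("stud",c)[0]["region"])
P=P[P[:,2]>.075]
# plane by RANSAC
rng=np.random.default_rng(0);best=None
for _ in range(400):
    q=P[rng.choice(len(P),3,False)];n=np.cross(q[1]-q[0],q[2]-q[0]);l=np.linalg.norm(n)
    if l<1e-6: continue
    n/=l;k=abs((P-q[0])@n)<.0015
    if best is None or k.sum()>best.sum(): best=k
Q=P[best];m=Q.mean(0);n=np.linalg.svd(Q-m)[2][2];n*=np.sign(n[2])
print(len(Q),m,n,np.degrees(np.arccos(n[2])))
r=cv2.minAreaRect((Q[:,:2]*1000).astype(np.float32));print(r,cv2.boxPoints(r)); 
h=(P-m)@n; S=P[h>.018]; print("stud",len(S),np.percentile(S,[2,50,98],axis=0)); W=P[h>.035];print(len(W),W.mean(0),np.percentile(h,99))
for k in ((0,1),(0,-1),(1,1),(1,-1),(2,1)):
    print(k,np.round(Q[np.argmax(k[1]*Q[:,k[0]])],4))
E
```

```text
1195 [0.69544978 0.04897386 0.12090097] [0.58384515 0.11000875 0.80437735] 36.44983476782019
((696.6719970703125, 63.78016662597656), (107.10681915283203, 142.5875244140625), 11.827056884765625) [[629.64325 122.58421]
 [658.86774 -16.9763 ]
 [763.70074   4.97612]
 [734.47626 144.53664]]
stud 302 [[0.6704242  0.04280353 0.15327506]
 [0.68855227 0.05709556 0.16493279]
 [0.70319357 0.07507077 0.17643676]]
117 [0.69424324 0.0607556  0.17081858] 0.04463128067992062
(0, 1) [0.7617 0.0146 0.0753]
(0, -1) [0.6346 0.1172 0.1548]
(1, 1) [0.7271 0.1407 0.0837]
(1, -1) [ 0.6629 -0.0154  0.1509]
(2, 1) [0.6569 0.0016 0.1564]
```

View pics/side0.png

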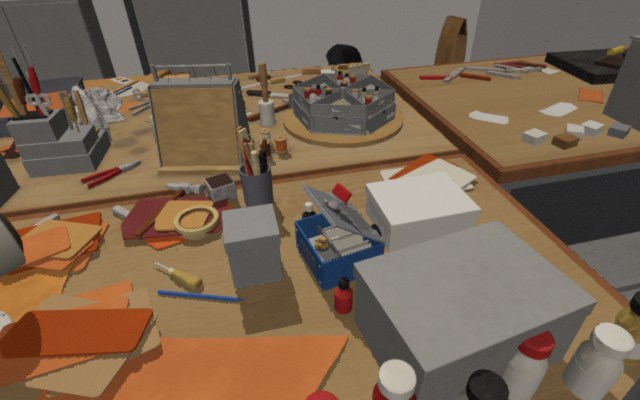

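The scene picture shows the blue box at about (358,245), its cover propped at about 36° with the red wing at (363,200). There are grey blocks at (295,280) and (490,240), and a white one at (390,185). In the side picture the cover is at (345,210), with the wing at (341,192). Next I'll fit the box frame and check the obstacle heights.

```bash
cat >> h.py <<'E'
E
python3 - <<'E'
from h import *
A=[]
full=np.ones((400,640),bool)
for n in("scene","side"):
    c=capture(n);A.append(world(c,full))
    if n=="side": P=world(c,masks_of("cover_edge",c)[0]["region"]|masks_of("stud",c)[0]["region"])
A=np.vstack(A)
np.save("A.npy",A)
# height grid 4cm
print("cols y:",[round(.4-.04*j,2) for j in range(20)])
for i in range(14):
    x=.4+.04*i;r=[]
    for j in range(20):
        y=.4-.04*j
        k=(abs(A[:,0]-x)<.02)&(abs(A[:,1]-y)<.02)&(A[:,2]<.6)
        r.append("%4d"%(1000*np.percentile(A[k,2],97)) if k.sum()>3 else "   .")
    print("%.2f"%x,*r)
B=A[(A[:,0]>.55)&(A[:,0]<.85)&(A[:,1]>-.05)&(A[:,1]<.16)]
for psi in (10.7,11.3,11.9):
    a=np.radians(psi);ex=np.array([np.cos(a),np.sin(a),0]);ey=np.array([-np.sin(a),np.cos(a),0])
    n0=np.array([.5838,.11,.8044]);m0=np.array([.69545,.04897,.1209])
    h=(B-m0)@n0; K=B[(abs(h)<.002)&(B[:,2]>.08)]
    u,v=K@ex,K@ey
    print(psi,"v",np.percentile(v,[.3,1,99,99.7]),"umin",np.percentile(u,[.3,1]),"zmax",np.percentile(K[:,2],[98,99.7]))
    S=B[(h>.026)&(h<.05)&(B[:,2]>.12)];u,v=S@ex,S@ey
    print("  wing",len(S),"v",np.percentile(v,[1,50,99]),"u",np.percentile(u,[1,50,99]),np.percentile(S,[50],axis=0))
    F=B[(B[:,2]>.02)&(B[:,2]<.07)];u=F@ex;v=F@ey
    k=(v<.0+.0)|True
    hist,e=np.histogram(u,40);i=hist.argmax();f=u[(u>e[max(i-1,0)])&(u<e[i+2])];print("  front u",np.median(f),e[i],hist[i],"v ext",np.percentile(v,[.5,99.5]))
E
```

```text
cols y: [0.4, 0.36, 0.32, 0.28, 0.24, 0.2, 0.16, 0.12, 0.08, 0.04, 0.0, -0.04, -0.08, -0.12, -0.16, -0.2, -0.24, -0.28, -0.32, -0.36]
0.40   27   19   21   26   20   26    1    1   20   18    1    1    5    6    6    .    .    .    .    .
0.44   52   52   51   26   26   25    1    2    1    6    7    1    5    5    5    6    .    .    .    .
0.48   52   53   51   14    6    2    2  121  121  121    7    1    5    5    7    7    .    .    .    .
0.52    1  188  187   95    2    1    1  121  121  121    1    1    4    6    8    9    .    .    .    .
0.56    2  157  177  147    2    2    0  121  121  120    1    1    2    6    8    9    .  119  119    .
0.60    1    1  164   42    2    1    2   74   75   51    1    1    1    6    8    9    2  119  119    .
0.64    1    2    2    2    2   70   72  154  155  154  153   61   67    5    6    1  118  119    1    .
0.68    1    2    2    2    2   24   44  134  175  168  150   71  140  141  140  140  141  140    1    1
0.72    2    2    1    2    2   24   26  103  112  167  121    2  141  141  141  141  141  141    1    1
0.76    2    2    2  
[... 777 characters left out ...]
3561992071669 1012 v ext [-0.13764254  0.00349891]
11.3 v [-0.14505037 -0.14437056 -0.00525128 -0.00349371] umin [0.64304924 0.64379166] zmax [0.15546214 0.15621232]
  wing 408 v [-0.09101776 -0.07519809 -0.05714644] u [0.67918285 0.68981969 0.70220082] [[0.69102364 0.06115001 0.16752649]]
  front u 0.6191041012667272 0.6126849415490841 1024 v ext [-0.14466192 -0.00426507]
11.9 v [-0.15229348 -0.15144144 -0.01214523 -0.01048938] umin [0.64181546 0.64259364] zmax [0.15546214 0.15621232]
  wing 408 v [-0.09831955 -0.08241712 -0.0643093 ] u [0.67852541 0.6889233  0.70134476] [[0.69102364 0.06115001 0.16752649]]
  front u 0.6182781042619605 0.6117407032183267 1024 v ext [-0.15189971 -0.01142874]
```

Fitted box frame: yaw 11.3°, hinge at u=0.745 m, cover width 141 mm, edge height 0.155 m and box front 0.618 m, all consistent with the sizes given. I'm moving closed fingers to the cover's left front corner, about (0.657, 0.106).

Emit:
{"method": "drive_tool", "body": {"rows": [[0,19,33.3,0,0,0,-0.0917],[0,19,33.3,0,0,0,-0.0917],[0,19,33.3,0,0,0,-0.0917],[0,19,33.3,0,0,0,-0.0917],[0,19,33.3,0,0,0,-0.0917]]}}

```text
time_s: 1.57
tcp_pos: [0.3734, -0.3918, 0.2417]
ee_rot: [[-1.0, 0.003, 0.0], [0.003, 1.0, -0.0], [-0.0, -0.0, -1.0]]
wrist_force: [1.1, -0.0, 1.2]
gripper_width: 0.7
gripper_force: 0.0
```

Emit:
{"method": "drive_tool", "body": {"rows": [[0,19,33.3,0,0,0,-0.0917],[0,19,33.3,0,0,0,-0.0917],[0,19,33.3,0,0,0,-0.0917],[0,19,33.3,0,0,0,-0.0917],[0,19,33.3,0,0,0,-0.0917]]}}

```text
time_s: 1.98
tcp_pos: [0.4686, -0.225, 0.242]
ee_rot: [[-0.896, 0.445, 0.001], [0.445, 0.896, -0.0], [-0.001, 0.0, -1.0]]
wrist_force: [0.7, -1.1, -0.6]
gripper_width: 0.326
gripper_force: 0.0
```

Emit:
{"method": "drive_tool", "body": {"rows": [[0,19,33.3,0,0,0,-0.0917],[0,19,33.3,0,0,0,-0.0917],[0,19,33.3,0,0,0,-0.0917],[0,19,33.3,0,0,0,-0.0917],[0,19,33.3,0,0,0,-0.0917]]}}

```text
time_s: 2.4
tcp_pos: [0.5635, -0.0584, 0.2419]
ee_rot: [[-0.607, 0.795, 0.001], [0.795, 0.607, -0.0], [-0.0, 0.0, -1.0]]
wrist_force: [-0.3, -1.1, -0.5]
gripper_width: 0.021
gripper_force: 0.0
```

Emit:
{"method": "drive_tool", "body": {"rows": [[0,19,33.3,0,0,0,-0.0917],[0,19,33.3,0,0,0,-0.0917],[0,19,33.3,0,0,0,-0.0917],[0,19,33.3,0,0,0,-0.0917],[0,19,33.3,0,0,0,-0.0917]]}}

```text
time_s: 2.82
tcp_pos: [0.6728, 0.0549, 0.2369]
ee_rot: [[-0.299, 0.954, -0.014], [0.951, 0.299, 0.08], [0.08, 0.01, -0.997]]
wrist_force: [0.7, 0.3, 1.4]
gripper_width: 0.002
gripper_force: 0.0
```

Emit:
{"method": "drive_tool", "body": {"rows": [[0,0,0,-20,0,0,0],[0,0,0,-20,0,0,0],[0,0,0,0,0,0,0]]}}

```text
time_s: 3.07
tcp_pos: [0.6696, 0.0511, 0.191]
ee_rot: [[-0.294, 0.956, -0.024], [0.952, 0.295, 0.077], [0.081, -0.0, -0.997]]
wrist_force: [0.1, -0.5, -1.0]
gripper_width: 0.003
gripper_force: 0.0
```

```bash
python3 -c "
from h import *
s=sense();print(s['joints'],s['tcp_pos'],s['ee_rot'],s['wrist_force'],s['moment'])
c=capture('side');save(c,'s2');c=capture('scene');save(c,'c2')
a=cv2.imread('pics/s2.png')[120:300,220:480];b=cv2.imread('pics/c2.png')[120:300,220:480]
cv2.imwrite('pics/v2.png',cv2.resize(np.vstack([a,b]),None,fx=1.6,fy=1.6))
"
```

```text
[  16.04624074   29.11592453    6.27188839   -5.01304141  -67.3394864
 -176.96917175] [0.66960865 0.05106961 0.19097079] [[-2.93689865e-01  9.55598160e-01 -2.40503713e-02]
 [ 9.52491829e-01  2.94672816e-01  7.69886183e-02]
 [ 8.06571726e-02 -2.97005247e-04 -9.96741858e-01]] [ 0.139798   -0.54866346 -0.96091199] [-0.27412578  0.04490764 -0.02945544]
```

View pics/v2.png

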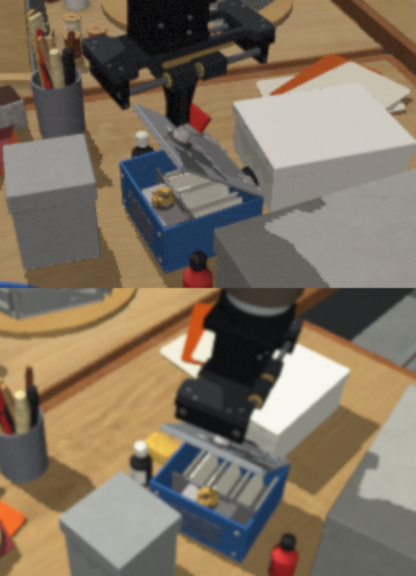

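The wrist hit joint 6's limit because I turned the wrong way, and the fingers stopped near the stud. The picture shows them above it with the cover unmoved. I'll lift, straighten, and turn the half turn back.

Emit:
{"method": "drive_tool", "body": {"rows": [[0,0,0,30,0,0,0.05],[0,-6,18,20,-0.077,-0.024,0.05],[0,-6,18,0,0,0,0.12],[0,0,18,0,0,0,0.12],[0,0,0,0,0,0,0.12]]}}

```text
time_s: 3.58
tcp_pos: [0.66, 0.1083, 0.2496]
ee_rot: [[-0.696, 0.718, 0.009], [0.718, 0.696, 0.003], [-0.004, 0.008, -1.0]]
wrist_force: [-0.0, 0.4, 0.2]
gripper_width: 0.005
gripper_force: 0.0
```

Emit:
{"method": "drive_tool", "body": {"rows": [[0,0,0,0,0,0,0.12],[0,0,0,0,0,0,0.12],[0,0,0,0,0,0,0.12],[0,0,0,0,0,0,0.12],[0,0,0,0,0,0,0.12]]}}

```text
time_s: 4.0
tcp_pos: [0.6602, 0.1053, 0.249]
ee_rot: [[-0.979, 0.203, 0.006], [0.203, 0.979, 0.003], [-0.005, 0.005, -1.0]]
wrist_force: [0.7, 0.3, -0.5]
gripper_width: 0.002
gripper_force: 0.0
```

Emit:
{"method": "drive_tool", "body": {"rows": [[0,0,0,0,0,0,0.12],[0,0,0,0,0,0,0.12],[0,0,0,0,0,0,0.12],[0,0,0,0,0,0,0.12],[0,0,0,0,0,0,0.12]]}}

```text
time_s: 4.42
tcp_pos: [0.6602, 0.1052, 0.249]
ee_rot: [[-0.923, -0.386, 0.004], [-0.386, 0.923, 0.004], [-0.006, 0.002, -1.0]]
wrist_force: [-0.3, 0.3, 0.4]
gripper_width: 0.003
gripper_force: 0.0
```

Emit:
{"method": "drive_tool", "body": {"rows": [[0,0,0,0,0,0,0.12],[0,0,0,0,0,0,0.12],[0,0,0,0,0,0,0.12],[0,0,0,0,0,0,0.12],[0,0,0,0,0,0,0.12]]}}

```text
time_s: 4.83
tcp_pos: [0.6602, 0.1052, 0.249]
ee_rot: [[-0.544, -0.839, 0.002], [-0.839, 0.544, 0.004], [-0.004, 0.0, -1.0]]
wrist_force: [0.6, 0.0, -0.7]
gripper_width: 0.001
gripper_force: 0.0
```

Emit:
{"method": "drive_tool", "body": {"rows": [[0,0,0,0,0,0,0.12],[0,0,0,0,0,0,0.12],[0,0,0,0,0,0,0.0],[0,0,0,0,0,0,0]]}}

```text
time_s: 5.17
tcp_pos: [0.66, 0.1052, 0.2483]
ee_rot: [[-0.337, -0.941, 0.001], [-0.941, 0.337, 0.003], [-0.003, 0.001, -1.0]]
wrist_force: [0.6, -0.5, -0.1]
gripper_width: 0.003
gripper_force: 0.0
```

Emit:
{"method": "drive_tool", "body": {"rows": [[0,-1,0,-12,0,0,0.12],[0,-1,0,-12,0,0,0.12],[0,-1,0,-12,0,0,0.12],[0,0,0,-12,0,0,0.12],[0,0,0,-12,0,0,0.061]]}}

```text
time_s: 5.58
tcp_pos: [0.6569, 0.1053, 0.1869]
ee_rot: [[0.201, -0.98, -0.002], [-0.98, -0.201, 0.001], [-0.002, 0.001, -1.0]]
wrist_force: [-0.2, -0.4, 0.2]
gripper_width: 0.003
gripper_force: 0.0
```

Emit:
{"method": "drive_tool", "body": {"rows": [[0,0,0,-8,0,0,0],[0,0,0,-8,0,0,0],[0,0,0,-6,0,0,0],[0,0,0,-5,0,0,0],[0,0,0,-5,0,0,0]]}}

```text
time_s: 6.0
tcp_pos: [0.6572, 0.1053, 0.1547]
ee_rot: [[0.198, -0.98, -0.002], [-0.98, -0.198, 0.001], [-0.002, 0.002, -1.0]]
wrist_force: [-0.5, -0.0, 2.8]
gripper_width: 0.004
gripper_force: 0.5
```

Emit:
{"method": "drive_tool", "body": {"rows": [[0,0,0,-6,0,0,0],[0,0,0,-6,0,0,0],[0,0,0,-6,0,0,0],[0,0,0,-6,0,0,0],[0,0,0,-6,0,0,0]]}}

```text
time_s: 6.42
tcp_pos: [0.6566, 0.1051, 0.1236]
ee_rot: [[0.198, -0.98, -0.004], [-0.98, -0.198, 0.001], [-0.002, 0.003, -1.0]]
wrist_force: [-0.6, -0.2, 0.5]
gripper_width: 0.003
gripper_force: 0.4
```

Contact is as expected, and the cover is moving with about 2 to 3 N.

Emit:
{"method": "drive_tool", "body": {"rows": [[0,0,0,-5,0,0,0],[0,0,0,-5,0,0,0],[0,0,0,-4,0,0,0],[0,0,0,-4,0,0,0],[0,0,0,0,0,0,0]]}}

```text
time_s: 6.83
tcp_pos: [0.6562, 0.1051, 0.1051]
ee_rot: [[0.198, -0.98, -0.005], [-0.98, -0.198, 0.001], [-0.002, 0.005, -1.0]]
wrist_force: [-0.4, 0.2, 0.1]
gripper_width: 0.008
gripper_force: 0.0
```

Emit:
{"method": "drive_tool", "body": {"rows": [[0,0,0,-3,0,0,0],[0,0,0,-2,0,0,0],[0,0,0,-1,0,0,0],[0,0,0,0,0,0,0]]}}

```text
time_s: 7.17
tcp_pos: [0.6567, 0.1052, 0.1001]
ee_rot: [[0.199, -0.98, -0.003], [-0.98, -0.199, 0.001], [-0.002, 0.003, -1.0]]
wrist_force: [0.3, 0.2, 0.4]
gripper_width: 0.007
gripper_force: 0.0
```

Emit:
{"method": "drive_tool", "body": {"rows": [[0,0,0,-1,0,0,0],[0,0,0,-1,0,0,0],[0,0,0,0,0,0,0]]}}

```text
time_s: 7.42
tcp_pos: [0.6569, 0.1053, 0.0985]
ee_rot: [[0.199, -0.98, -0.003], [-0.98, -0.199, 0.001], [-0.002, 0.003, -1.0]]
wrist_force: [-0.5, 0.1, 1.5]
gripper_width: 0.007
gripper_force: 0.6
```

Emit:
{"method": "drive_tool", "body": {"rows": [[0,0,0,-1,0,0,0],[0,0,0,0,0,0,0]]}}

```text
time_s: 7.58
tcp_pos: [0.6568, 0.1052, 0.0984]
ee_rot: [[0.199, -0.98, -0.003], [-0.98, -0.199, 0.001], [-0.001, 0.002, -1.0]]
wrist_force: [-2.1, -0.0, 5.0]
gripper_width: 0.005
gripper_force: 2.5
```

Emit:
{"method": "drive_tool", "body": {"rows": [[0,0,0,20,0,0,0],[0,0,0,30,0,0,0],[36,-2,0,30,0,0,0],[36,-4,-20,10,0,0,0],[36,0,0,0,0,0,0]]}}

```text
time_s: 8.0
tcp_pos: [0.652, 0.0839, 0.1916]
ee_rot: [[0.198, -0.98, 0.003], [-0.98, -0.198, 0.003], [-0.002, -0.004, -1.0]]
wrist_force: [-0.4, -0.3, 1.0]
gripper_width: 0.15
gripper_force: 0.0
```

```bash
python3 - <<'E'
from h import *
s=sense();print(s['tcp_pos'],s['wrist_force'],s['gripper_width'],s['joints'])
a=np.radians(11.3);ex=np.array([np.cos(a),np.sin(a),0]);ey=np.array([-np.sin(a),np.cos(a),0])
A=[]
for n in("side","scene"):
    c=capture(n);save(c,n+"3")
    P=world(c,np.ones((400,640),bool)); P=P[(abs(P@ex-.68)<.08)&(abs(P@ey+.0745)<.08)]
    K=P[(P[:,2]>.070)&(P[:,2]<.088)]; print(n,"cover z",np.percentile(K[:,2],[5,50,95]),len(K))
    k=(K@ey<-.11)
    print(" z front/back",[round(float(np.median(K[k&(K@ex>lo)&(K@ex<lo+.03)][:,2])),4) for lo in(.62,.65,.68,.71)])
    m=masks_of("stud_wing",c)
    if m:
        W=world(c,m[0]["region"]);W=W[(W[:,2]>.106)&(W[:,2]<.130)&(abs(W[:,0]-.65)<.05)]
        if len(W)>5: print(" wing",m[0]["p"],len(W),W.mean(0),"u",np.percentile(W@ex,[3,50,97]),"v",np.percentile(W@ey,[3,50,97]),"z",np.percentile(W[:,2],[50,98]))
        T=W[W[:,2]>.120]
        if len(T)>10: print("  top",len(T),T.mean(0),cv2.minAreaRect((T[:,:2]*1000).astype(np.float32)))
w=capture("wrist");save(w,"w3")
E
```

```text
[0.6519839  0.08389196 0.19160223] [-0.43181085 -0.3289804   1.0110783 ] 0.1498121624679276 [ 21.37146729  27.08483374   1.17577152  -0.073659   -63.85090529
  -9.93907967]
side cover z [0.07482722 0.07911279 0.08119058] 3053
 z front/back [0.0787, 0.0787, 0.0789, 0.079]
 wing 0.89 165 [0.65055727 0.05013201 0.11748988] u [0.63944059 0.64747129 0.65825324] v [-0.09108315 -0.07915483 -0.06125145] z [0.11880784 0.12459715]
  top 74 [0.65096715 0.05162527 0.12295615] ((650.751220703125, 53.12940979003906), (10.488916397094727, 33.427703857421875), 35.569984436035156)
scene cover z [0.0766486  0.07911115 0.08127049] 3009
 z front/back [0.0788, 0.0787, 0.079, 0.0792]
 wing 0.65 169 [0.64867827 0.05448862 0.11774532] u [0.63917049 0.64665985 0.65511433] v [-0.08894258 -0.07372551 -0.05881628] z [0.11912886 0.12460438]
  top 80 [0.64970282 0.0558959  0.12301922] ((650.735107421875, 56.08448791503906), (11.402206420898438, 33.78540802001953), 32.288421630859375)
```

View pics/w3.png

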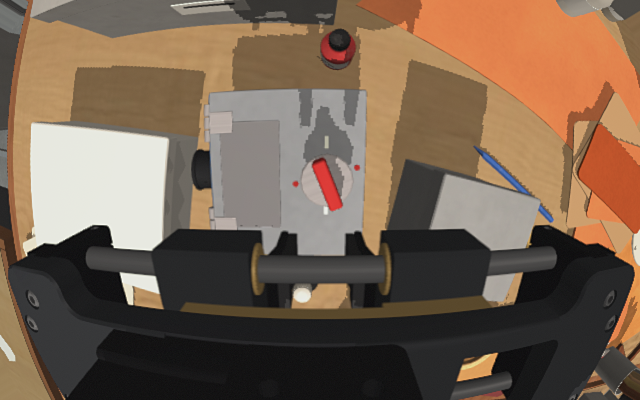

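The wrist picture shows the cover shut, with the wing from (318,163) to (335,207). That is about 21° counter-clockwise of the white marks, so turn ≈ -0.38. The notch dots are at (296,184) and (357,168). The cover lies flat at z=0.079 and the stud is at (0.6505, 0.054). I'll align with the wing and descend.

Emit:
{"method": "drive_tool", "body": {"rows": [[36,-0.5,-10,0,0,0,0.12],[36,-0.5,-10,0,0,0,0.12],[36,-0.5,-9.9,0,0,0,0.12],[36,0,0,-20,0,0,0.015],[36,0,0,0,0,0,0]]}}

```text
time_s: 8.67
tcp_pos: [0.6469, 0.055, 0.1628]
ee_rot: [[0.543, -0.84, -0.012], [-0.84, -0.543, -0.001], [-0.005, 0.01, -1.0]]
wrist_force: [-1.8, 0.5, -2.1]
gripper_width: 0.36
gripper_force: 0.0
```

Emit:
{"method": "drive_tool", "body": {"rows": [[36,0,0,-20,0,0,0],[36,0,0,-15,0,0,0],[36,0,0,-8,0,0,0],[36,0,0,-4,0,0,0],[36,0,0,0,0,0,0]]}}

```text
time_s: 9.08
tcp_pos: [0.6486, 0.0554, 0.12]
ee_rot: [[0.544, -0.839, -0.006], [-0.839, -0.544, -0.001], [-0.002, 0.006, -1.0]]
wrist_force: [-2.5, -0.8, 2.3]
gripper_width: 0.358
gripper_force: 1.6
```

Emit:
{"method": "drive_tool", "body": {"rows": [[36,0,0,1,0,0,0],[36,0,0,0,0,0,0]]}}

```text
time_s: 9.25
tcp_pos: [0.6498, 0.0555, 0.1225]
ee_rot: [[0.544, -0.839, -0.002], [-0.839, -0.544, 0.0], [-0.001, 0.001, -1.0]]
wrist_force: [-2.1, -1.1, 3.0]
gripper_width: 0.359
gripper_force: 1.4
```

Emit:
{"method": "drive_tool", "body": {"rows": [[0,0,0,0,0,0,0],[0,0,0,0,0,0,0],[0,0,0,0,0,0,0],[0,0,0,0,0,0,0],[0,0,0,0,0,0,0]]}}

```text
time_s: 9.67
tcp_pos: [0.6514, 0.0563, 0.1224]
ee_rot: [[0.544, -0.839, 0.002], [-0.839, -0.544, 0.002], [-0.0, -0.003, -1.0]]
wrist_force: [3.8, 2.4, 2.6]
gripper_width: 0.11
gripper_force: 30.8
```

Emit:
{"method": "drive_tool", "body": {"rows": [[0,0,0,0,0,0,0],[0,0,0,0,0,0,0]]}}

```text
time_s: 9.83
tcp_pos: [0.6514, 0.0563, 0.1223]
ee_rot: [[0.544, -0.839, 0.002], [-0.839, -0.544, 0.001], [-0.0, -0.003, -1.0]]
wrist_force: [4.3, 2.4, 2.8]
gripper_width: 0.111
gripper_force: 30.8
```

```bash
python3 -c "
from h import *
s=sense();print(s['tcp_pos'],s['wrist_force'],s['moment'],s['gripper_width'],s['joints'],s['ee_rot'])"
```

```text
[0.65140319 0.05626255 0.12230633] [4.34550994 2.41801992 2.76230548] [ 0.84785025 -1.2543903  -0.02291188] 0.11126844758366171 [ 1.90668206e+01  3.03379918e+01 -4.05732210e+00 -4.39289880e-02
 -5.54589471e+01  1.39329555e+01] [[ 5.44271796e-01 -8.38906062e-01  2.19789511e-03]
 [-8.38908942e-01 -5.44269923e-01  1.42787416e-03]
 [-1.60408938e-06 -2.62098549e-03 -9.99996565e-01]]
```

Emit:
{"method": "drive_tool", "body": {"rows": [[0,1,0.6,0,0,0,0.06],[0,0,0,0,0,0,0.06],[0,0,0,0,0,0,0],[0,0,0,0,0,0,0]]}}

```text
time_s: 10.17
tcp_pos: [0.6515, 0.0564, 0.1219]
ee_rot: [[0.64, -0.769, -0.0], [-0.769, -0.64, 0.0], [-0.0, -0.0, -1.0]]
wrist_force: [3.8, 1.4, 2.8]
gripper_width: 0.112
gripper_force: 30.5
```

Emit:
{"method": "drive_tool", "body": {"rows": [[0,0,0,-1.5,0,0,0],[0,0,0,-1.5,0,0,0],[0,0,0,0,0,0,0],[0,0,0,0,0,0,0]]}}

```text
time_s: 10.5
tcp_pos: [0.6515, 0.0564, 0.1192]
ee_rot: [[0.64, -0.768, 0.0], [-0.768, -0.64, 0.0], [-0.0, -0.0, -1.0]]
wrist_force: [4.2, 3.3, 5.6]
gripper_width: 0.115
gripper_force: 30.6
```

```bash
cat > p.py <<'E'
from h import *
s=sense();R=s['ee_rot'];y=np.degrees(np.arctan2(R[1,1],R[0,1]))%360
print('turn',round(np.radians(191.3-y),3),'push',round((.1225-s['tcp_pos'][2])*1000,2),'F',np.round(s['wrist_force'],1),'M',np.round(s['moment'],2),np.round(s['tcp_pos'],4),'j6',s['joints'][5].round())
E
python3 p.py
```

```text
turn -0.497 push 3.32 F [4.2 3.3 5.6] M [ 0.87 -1.34  0.01] [0.6515 0.0564 0.1192] j6 21.0
```

Emit:
{"method": "drive_tool", "body": {"rows": [[0,0.5,0.5,-1,0,0,0],[0,0,0,0,0,0,0],[0,0,0,0,0,0,0]]}}

```text
time_s: 10.75
tcp_pos: [0.6516, 0.0565, 0.1183]
ee_rot: [[0.64, -0.768, -0.001], [-0.768, -0.64, -0.001], [-0.0, 0.001, -1.0]]
wrist_force: [3.6, 0.8, 5.8]
gripper_width: 0.113
gripper_force: 30.8
```

```bash
python3 p.py
```

```text
turn -0.497 push 4.17 F [3.6 0.8 5.8] M [ 0.58 -1.09  0.03] [0.6516 0.0565 0.1183] j6 21.0
```

Emit:
{"method": "drive_tool", "body": {"rows": [[0,0.4,0,-1,0,0,0],[0,0,0,0,0,0,0],[0,0,0,0,0,0,0]]}}

```text
time_s: 11.0
tcp_pos: [0.6516, 0.0564, 0.1174]
ee_rot: [[0.64, -0.768, -0.002], [-0.768, -0.64, -0.001], [-0.001, 0.002, -1.0]]
wrist_force: [1.8, 1.4, 7.5]
gripper_width: 0.115
gripper_force: 30.9
```

```bash
python3 p.py
```

```text
turn -0.497 push 5.07 F [1.8 1.4 7.5] M [ 0.62 -0.63 -0.03] [0.6516 0.0564 0.1174] j6 21.0
```

Emit:
{"method": "drive_tool", "body": {"rows": [[0,0,0,-1,0,0,0],[0,0,0,0,0,0,0],[0,0,0,0,0,0,0]]}}

```text
time_s: 11.25
tcp_pos: [0.6516, 0.0564, 0.1167]
ee_rot: [[0.64, -0.768, -0.002], [-0.768, -0.64, -0.001], [-0.001, 0.002, -1.0]]
wrist_force: [2.8, 2.2, 8.3]
gripper_width: 0.113
gripper_force: 31.0
```

```bash
python3 p.py
```

```text
turn -0.497 push 5.82 F [2.8 2.2 8.3] M [ 0.63 -0.59 -0.04] [0.6516 0.0564 0.1167] j6 21.0
```

Emit:
{"method": "drive_tool", "body": {"rows": [[0,0,0,-1,0,0,0],[0,0,0,0,0,0,0],[0,0,0,0,0,0,0]]}}

```text
time_s: 11.5
tcp_pos: [0.6517, 0.0564, 0.1159]
ee_rot: [[0.64, -0.768, -0.002], [-0.768, -0.64, -0.001], [-0.0, 0.002, -1.0]]
wrist_force: [1.9, 1.6, 8.3]
gripper_width: 0.114
gripper_force: 31.1
```

```bash
python3 p.py
```

```text
turn -0.497 push 6.6 F [1.9 1.6 8.3] M [ 0.67 -0.48 -0.05] [0.6517 0.0564 0.1159] j6 21.0
```

Emit:
{"method": "drive_tool", "body": {"rows": [[0,0,0,-1,0,0,0],[0,0,0,-1,0,0,0],[0,0,0,0,0,0,0]]}}

```text
time_s: 11.75
tcp_pos: [0.6517, 0.0564, 0.1142]
ee_rot: [[0.64, -0.768, -0.001], [-0.768, -0.64, -0.001], [-0.0, 0.002, -1.0]]
wrist_force: [0.9, 2.9, 9.9]
gripper_width: 0.112
gripper_force: 31.3
```

```bash
python3 p.py
```

```text
turn -0.497 push 8.34 F [0.9 2.9 9.9] M [ 0.7  -0.33 -0.05] [0.6517 0.0564 0.1142] j6 21.0
```

Force follows the spring alone, so the pin is in the slot at about -0.5. Pushing through.

Emit:
{"method": "drive_tool", "body": {"rows": [[0,0,0,-1,0,0,0],[0,0,0,-1,0,0,0],[0,0,0,-0.7,0,0,0],[0,0,0,0,0,0,0]]}}

```text
time_s: 12.08
tcp_pos: [0.6517, 0.0564, 0.1119]
ee_rot: [[0.64, -0.768, -0.001], [-0.768, -0.64, -0.001], [-0.0, 0.001, -1.0]]
wrist_force: [1.2, 1.3, 11.9]
gripper_width: 0.113
gripper_force: 31.4
```

```bash
python3 p.py
```

```text
turn -0.497 push 10.62 F [ 1.2  1.3 11.9] M [ 0.69 -0.11 -0.01] [0.6517 0.0564 0.1119] j6 21.0
```

Emit:
{"method": "drive_tool", "body": {"rows": [[0,0,0,-1,0,0,0],[0,0,0,-1,0,0,0],[0,0,0,-0.7,0,0,0],[0,0,0,0,0,0,0]]}}

```text
time_s: 12.42
tcp_pos: [0.6517, 0.0564, 0.1095]
ee_rot: [[0.64, -0.768, -0.001], [-0.768, -0.64, -0.001], [-0.0, 0.001, -1.0]]
wrist_force: [0.8, 2.0, 12.7]
gripper_width: 0.11
gripper_force: 31.6
```

```bash
python3 p.py
```

```text
turn -0.497 push 12.97 F [ 0.8  2.  12.7] M [ 0.78  0.09 -0.08] [0.6517 0.0564 0.1095] j6 21.0
```

Emit:
{"method": "drive_tool", "body": {"rows": [[0,0,0,-0.7,0,0,0],[0,0,0,0,0,0,-0.04],[0,0,0,0,0,0,-0.04],[0,0,0,0,0,0,0]]}}

```text
time_s: 12.75
tcp_pos: [0.6516, 0.0564, 0.1085]
ee_rot: [[0.576, -0.818, -0.001], [-0.818, -0.576, -0.001], [-0.0, 0.001, -1.0]]
wrist_force: [2.2, 2.5, 10.7]
gripper_width: 0.112
gripper_force: 31.4
```

```bash
python3 p.py
```

```text
turn -0.416 push 14.03 F [ 2.2  2.5 10.7] M [ 0.7  -0.15  0.01] [0.6516 0.0564 0.1085] j6 16.0
```

Emit:
{"method": "drive_tool", "body": {"rows": [[0,0,0,0,0,0,-0.04],[0,0,0,0,0,0,-0.04],[0,0,0,0,0,0,0]]}}

```text
time_s: 13.0
tcp_pos: [0.6516, 0.0563, 0.1084]
ee_rot: [[0.508, -0.861, -0.002], [-0.861, -0.508, -0.0], [-0.001, 0.002, -1.0]]
wrist_force: [0.2, 2.3, 11.1]
gripper_width: 0.111
gripper_force: 31.4
```

```bash
python3 p.py
```

```text
turn -0.336 push 14.09 F [ 0.2  2.3 11.1] M [ 0.65 -0.12  0.03] [0.6516 0.0563 0.1084] j6 11.0
```

Emit:
{"method": "drive_tool", "body": {"rows": [[0,0,0,0,0,0,-0.07],[0,0,0,0,0,0,-0.07],[0,0,0,0,0,0,-0.07],[0,0,0,0,0,0,-0.07],[0,0,0,0,0,0,0]]}}

```text
time_s: 13.42
tcp_pos: [0.6514, 0.0562, 0.1084]
ee_rot: [[0.25, -0.968, -0.002], [-0.968, -0.25, 0.0], [-0.001, 0.002, -1.0]]
wrist_force: [0.7, 2.6, 11.3]
gripper_width: 0.114
gripper_force: 31.4
```

Emit:
{"method": "drive_tool", "body": {"rows": [[0,0,0,0,0,0,-0.07],[0,0,0,0,0,0,-0.07],[0,0,0,0,0,0,-0.07],[0,0,0,0,0,0,-0.07],[0,0,0,0,0,0,0]]}}

```text
time_s: 13.83
tcp_pos: [0.6511, 0.0562, 0.1083]
ee_rot: [[-0.028, -1.0, -0.002], [-1.0, 0.028, 0.001], [-0.001, 0.002, -1.0]]
wrist_force: [-0.3, 2.7, 11.3]
gripper_width: 0.11
gripper_force: 31.4
```

```bash
python3 p.py
```

```text
turn 0.225 push 14.24 F [-0.3  2.7 11.3] M [0.6  0.04 0.02] [0.6511 0.0562 0.1083] j6 -21.0
```

Emit:
{"method": "drive_tool", "body": {"rows": [[0,0,0,0,0,0,-0.07],[0,0,0,0,0,0,-0.07],[0,0,0,0,0,0,-0.07],[0,0,0,0,0,0,-0.07],[0,0,0,0,0,0,0]]}}

```text
time_s: 14.25
tcp_pos: [0.6509, 0.0562, 0.1082]
ee_rot: [[-0.303, -0.953, -0.002], [-0.953, 0.303, 0.002], [-0.001, 0.003, -1.0]]
wrist_force: [-0.6, 2.1, 11.3]
gripper_width: 0.114
gripper_force: 31.5
```

Emit:
{"method": "drive_tool", "body": {"rows": [[0,0,0,0,0,0,-0.07],[0,0,0,0,0,0,-0.07],[0,0,0,0,0,0,-0.06],[0,0,0,0,0,0,-0.03],[0,0,0,0,0,0,0]]}}

```text
time_s: 14.67
tcp_pos: [0.6508, 0.0563, 0.1081]
ee_rot: [[-0.511, -0.859, -0.002], [-0.859, 0.511, 0.002], [-0.001, 0.003, -1.0]]
wrist_force: [-1.0, 2.5, 10.6]
gripper_width: 0.112
gripper_force: 31.5
```

```bash
python3 p.py
```

```text
turn 0.734 push 14.38 F [-1.   2.5 10.6] M [0.72 0.2  0.01] [0.6508 0.0563 0.1081] j6 -50.0
```

Emit:
{"method": "drive_tool", "body": {"rows": [[0,0,0,0,0,0,-0.04],[0,0,0,0,0,0,-0.03],[0,0,0,0,0,0,0]]}}

```text
time_s: 14.92
tcp_pos: [0.6507, 0.0563, 0.1081]
ee_rot: [[-0.57, -0.822, -0.002], [-0.822, 0.57, 0.003], [-0.001, 0.003, -1.0]]
wrist_force: [-1.3, 2.4, 10.7]
gripper_width: 0.111
gripper_force: 31.5
```

```bash
python3 p.py
```

```text
turn 0.804 push 14.41 F [-1.3  2.4 10.7] M [0.82 0.24 0.02] [0.6507 0.0563 0.1081] j6 -54.0
```

Emit:
{"method": "drive_tool", "body": {"rows": [[0,0,0,0,0,0,-0.03],[0,0,0,0,0,0,0]]}}

```text
time_s: 15.08
tcp_pos: [0.6507, 0.0563, 0.1081]
ee_rot: [[-0.594, -0.804, -0.002], [-0.804, 0.594, 0.003], [-0.001, 0.003, -1.0]]
wrist_force: [-1.0, 2.7, 11.2]
gripper_width: 0.112
gripper_force: 31.5
```

```bash
python3 p.py
```

```text
turn 0.834 push 14.43 F [-1.   2.7 11.2] M [0.8  0.25 0.03] [0.6507 0.0563 0.1081] j6 -55.0
```

Emit:
{"method": "drive_tool", "body": {"rows": [[0,0,0,1.5,0,0,0],[0,0,0,1.5,0,0,0],[0,0,0,0,0,0,0]]}}

```text
time_s: 15.33
tcp_pos: [0.6506, 0.0563, 0.1108]
ee_rot: [[-0.594, -0.805, -0.002], [-0.805, 0.594, 0.003], [-0.001, 0.003, -1.0]]
wrist_force: [0.4, 2.4, 10.1]
gripper_width: 0.115
gripper_force: 31.4
```

```bash
python3 p.py
```

```text
turn 0.833 push 11.67 F [ 0.4  2.4 10.1] M [0.77 0.01 0.01] [0.6506 0.0563 0.1108] j6 -55.0
```

Emit:
{"method": "drive_tool", "body": {"rows": [[0,0,0,1,0,0,0],[0,0,0,0,0,0,0],[0,0,0,0,0,0,0]]}}

```text
time_s: 15.58
tcp_pos: [0.6507, 0.0563, 0.1116]
ee_rot: [[-0.594, -0.805, -0.002], [-0.805, 0.594, 0.003], [-0.001, 0.003, -1.0]]
wrist_force: [0.3, 1.7, 9.8]
gripper_width: 0.115
gripper_force: 31.3
```

```bash
python3 p.py
```

```text
turn 0.833 push 10.91 F [0.3 1.7 9.8] M [ 0.78 -0.03  0.01] [0.6507 0.0563 0.1116] j6 -55.0
```

Emit:
{"method": "drive_tool", "body": {"rows": [[0,0,0,1,0,0,0],[0,0,0,0.7,0,0,0],[0,0,0,0,0,0,0],[0,0,0,0,0,0,0]]}}

```text
time_s: 15.92
tcp_pos: [0.6506, 0.0563, 0.113]
ee_rot: [[-0.594, -0.805, -0.002], [-0.805, 0.594, 0.003], [-0.001, 0.003, -1.0]]
wrist_force: [1.5, 2.3, 8.2]
gripper_width: 0.11
gripper_force: 31.2
```

```bash
python3 p.py
```

```text
turn 0.833 push 9.5 F [1.5 2.3 8.2] M [ 0.71 -0.1   0.01] [0.6506 0.0563 0.113 ] j6 -55.0
```

Emit:
{"method": "drive_tool", "body": {"rows": [[0,0,0,0.8,0,0,0],[0,0,0,0,0,0,0],[0,0,0,0,0,0,0]]}}

```text
time_s: 16.17
tcp_pos: [0.6507, 0.0563, 0.1137]
ee_rot: [[-0.594, -0.805, -0.002], [-0.805, 0.594, 0.003], [-0.001, 0.003, -1.0]]
wrist_force: [0.5, 2.4, 8.3]
gripper_width: 0.114
gripper_force: 31.2
```

```bash
python3 p.py
```

```text
turn 0.833 push 8.81 F [0.5 2.4 8.3] M [ 0.67 -0.27 -0.02] [0.6507 0.0563 0.1137] j6 -55.0
```

Emit:
{"method": "drive_tool", "body": {"rows": [[0,0,0,0.8,0,0,0],[0,0,0,0,0,0,0],[0,0,0,0,0,0,0]]}}

```text
time_s: 16.42
tcp_pos: [0.6506, 0.0563, 0.114]
ee_rot: [[-0.594, -0.805, -0.002], [-0.805, 0.594, 0.003], [-0.001, 0.004, -1.0]]
wrist_force: [1.3, 2.3, 7.6]
gripper_width: 0.119
gripper_force: 31.0
```

```bash
python3 p.py
```

```text
turn 0.833 push 8.47 F [1.3 2.3 7.6] M [ 0.67 -0.31  0.02] [0.6506 0.0563 0.114 ] j6 -55.0
```

Emit:
{"method": "drive_tool", "body": {"rows": [[0,0,0,1,0,0,0],[0,0,0,0,0,0,0],[0,0,0,0,0,0,0]]}}

```text
time_s: 16.67
tcp_pos: [0.6506, 0.0563, 0.1141]
ee_rot: [[-0.594, -0.805, -0.003], [-0.805, 0.594, 0.003], [-0.001, 0.004, -1.0]]
wrist_force: [2.5, 3.2, 2.5]
gripper_width: 0.111
gripper_force: 30.8
```

```bash
python3 p.py
```

```text
turn 0.833 push 8.38 F [2.5 3.2 2.5] M [ 0.68 -0.64 -0.01] [0.6506 0.0563 0.1141] j6 -55.0
```

The stud has stopped rising and the load has come off, so it is locked in the notch. Releasing and retreating.

Emit:
{"method": "drive_tool", "body": {"rows": [[34,0,0,0,0,0,0],[34,0,0,0,0,0,0],[34,0,0,0,0,0,0],[34,0,0,0,0,0,0],[34,0,0,4,0,0,0]]}}

```text
time_s: 17.08
tcp_pos: [0.6485, 0.0557, 0.1167]
ee_rot: [[-0.594, -0.804, -0.008], [-0.805, 0.594, 0.002], [0.004, 0.008, -1.0]]
wrist_force: [-0.0, 0.6, -0.3]
gripper_width: 0.323
gripper_force: 0.0
```

Emit:
{"method": "drive_tool", "body": {"rows": [[34,0,0,12,0,0,0],[34,0,0,25,0,0,0],[34,0,0,30,0,0,0],[34,0,30,30,0,0,0],[34,0,30,0,0,0,0]]}}

```text
time_s: 17.5
tcp_pos: [0.6537, 0.1148, 0.2227]
ee_rot: [[-0.595, -0.803, 0.009], [-0.803, 0.595, 0.004], [-0.009, -0.005, -1.0]]
wrist_force: [1.2, 0.5, 0.6]
gripper_width: 0.339
gripper_force: 0.0
```

```bash
python3 - <<'E'
from h import *
s=sense();print(s['tcp_pos'],s['wrist_force'],s['gripper_width'],s['time_s'])
for n in("side","scene"):
    c=capture(n)
    P=world(c,np.ones((400,640),bool))
    W=P[(np.hypot(P[:,0]-.65,P[:,1]-.055)<.024)]
    print(n,"top z",np.percentile(W[:,2],[50,97]))
    T=W[(W[:,2]>.108)&(W[:,2]<.13)]
    if len(T)>10: r=cv2.minAreaRect((T[:,:2]*1000).astype(np.float32));print(len(T),r)
    K=P[(P[:,0]>.63)&(P[:,0]<.74)&(P[:,1]>.0)&(P[:,1]<.02)&(P[:,2]>.06)];print("cover",np.percentile(K[:,2],[5,50,95]))
    for l in("red_bottle","black_bottle","wax_block"):
        m=masks_of(l,c)
        if m: print(l,np.round(np.median(world(c,m[0]["region"]),axis=0),3))
save(capture("wrist"),"w4")
E
```

```text
[0.65368578 0.11480575 0.22267303] [1.23751527 0.49616787 0.63317874] 0.3389945607188351 17.5
side top z [0.40566316 0.48079229]
89 ((650.0503540039062, 54.5234375), (35.52851486206055, 10.25213623046875), 53.46549606323242)
cover [0.07204378 0.07883981 0.08039572]
red_bottle [ 0.659 -0.07   0.04 ]
scene top z [0.41542422 0.52583468]
87 ((650.6290893554688, 56.001312255859375), (35.95775604248047, 9.544515609741211), 54.34553146362305)
cover [0.07584444 0.07891657 0.08066763]
red_bottle [ 0.655 -0.064  0.04 ]
black_bottle [0.644 0.169 0.042]
wax_block [0.704 0.189 0.021]
```

View pics/w4.png

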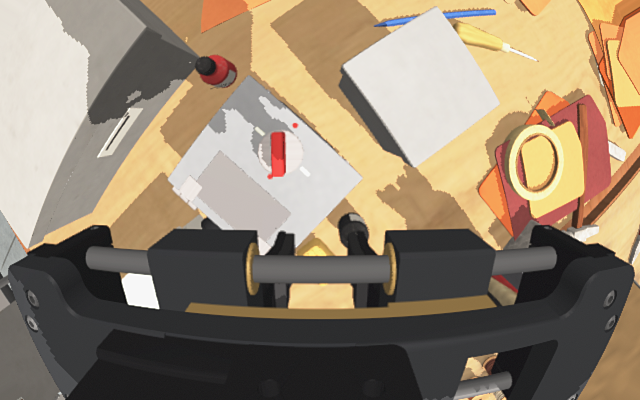

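The wrist picture shows the cover shut and the wing at (278,154), clear of the gripper and turned to about 0.83 rad. The bystanders have not moved. I'll check the wing's top height and hand in.

```bash
python3 - <<'E'
from h import *
c=capture("scene");P=world(c,np.ones((400,640),bool))
W=P[(np.hypot(P[:,0]-.65,P[:,1]-.055)<.02)&(P[:,2]<.14)]
z=np.percentile(W[:,2],95);print(z)
if .1125<z<.118: print(finish_job())
E
```

```text
0.11560175246667276
the job is handed in; nothing more can be done
None
```

The job is handed in: the cover is shut and the stud is turned to about 0.83 rad and sprung back into its notch about 8.5 mm in; both bottles and the wax block are where they stood.

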